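# Take a surface-thermometer reading on the water bath's sloping lid

## Task

Pull the surface thermometer straight up out of the spring clip of its holster, and set its sprung tip down gently inside the printed ring on the sloping steel lid of the water bath, with the thermometer square to the slope of the lid (not plumb) and pressed lightly, so that the sprung tip is pushed about half way in. Finish while still holding it there, steady and in the gripper, as for taking a reading. Leave the glassware on the bench where it stands.

Things in the scene. Friction and masses are not known exactly. Their poses are not given: they have to be found in the camera images.
- probe: surface thermometer, 168 mm long, 0.15 kg, upright in the holster at the start. Origin: centre of the tip's end face with the tip fully out; z runs from tip to handle. Along z (mm): 0-17 sprung copper tip, 10 diameter; to 62 steel stem, 10 diameter; 62-71 bead, 21 diameter, tapering above to the 15 neck; 84-168 white handle, 30 (x) by 22 (y), dark window on both broad sides
- probe_handle (a point): centre of the thermometer's handle, on its axis, 126 mm from the end face of the tip; a good place to grip, across the 22 mm (y) or the 30 mm (x)
- probe_tip (a point): centre of the end face of the sprung tip (moves with the tip)
- plunger (a joint): how far the sprung tip is pushed in: 0 fully out to 0.012 m fully in. Spring: about 1 N to start moving, 3.7 N at 6 mm, 6.4 N at 12 mm, then it is solid
- holster: fixed: steel foot 120 x 100 x 8 mm and grey block 50 x 60 mm, 80 high, with a 16 mm hole for the stem. The bead sits on the block's top; two sprung jaws (92 high, in plates 98 high) close over it: about 10 N straight up frees it within 15 mm, and the tip is out of the hole after 62 mm. Origin: centre of the underside, z up, y the jaws' line; parked thermometer has the same x, y axes
- bath: fixed water bath, white housing 240 (x) by 180 (y) mm, 113 high, with a gabled steel lid: ridge along x, 155 high, two faces sloping 22 degrees down to +y and -y. A black knob, 28 mm diameter, stands on the ridge at x = +50 mm, up to 181 high. Origin: centre of the underside, z up
- spot: printed black ring, inner diameter 28 mm, outer 36 mm, with a small centre dot, on the lid's +y face, at (-60, 45, 136) mm in the bath's frame. Its origin is the ring's centre on the lid's surface, its z axis is the outward normal of the sloping lid there
- beaker: loose glass beaker, 60 mm diameter, 80 mm high, origin at its underside's centre; leave alone
- flask: loose amber conical flask, 60 mm diameter, 103 mm high, origin at its underside's centre; leave alone
- jar: loose small glass jar with a black cap, 38 mm diameter, 45 mm high, origin at its underside's centre; leave alone
Not all that is in view belongs to the job. Of the things shaped like the holster, the steel one is meant.

How it is judged:
By the outcome, as a careful person would: the job done as asked, in the order asked, and still so for the second after the job is handed in, while the arm keeps its last pose, push and grip.
It also fails if it takes over 48 s, if anything falls off the work surface, if the arm or the gripper's body presses on something with over 40 N, if the wrist force passes 120 N, or if a joint passes its speed limit or range.

## Robot

A 7-joint arm with a two-finger parallel gripper is mounted at the origin on the work surface. World frame = base frame: x ahead of the robot, y to its left, z up, the work surface at z = 0. Lengths are in m, angles in rad, forces in N, time in s.
With the tool pointing down it reaches from about 0.35 to 0.9 m from the base axis. Payload 19.9 kg.
Tool frame: the origin (TCP) lies between the finger pads; the fingertips stand 19 mm ahead of it and the grasp point (between the pads) is the TCP; z points along the fingers, y is the direction in which the jaws open and shut (so a half turn about z gives the same grasp; the last joint's range is limited). The gripper opens to 94 mm and grips with 3 to 60 N. Pads are 16 mm wide; open, the fingers measure 119 mm over their backs; the gripper's body (75 mm by 177 mm) begins 78 mm behind the grasp point.
Start: joints at [1.125, 0.417, -0.01, 1.614, 0.005, 1.111, -0.053], TCP at [0.246, -0.575, 0.224] pointing down, gripper open.
Joint ranges: [-2.81, 2.81], [-0.39, 2.02], [-1.27, 1.25], [0.06, 2.57], [-1.19, 4.33], [0.19, 2], [-2.82, 2.82]. Speed limits (rad/s): [1.89, 1.89, 2.39, 2.39, 3.01, 3.01, 3.01].

## Interface

Orientations are given as a 3x3 rotation matrix whose columns are the frame's x, y, z axes.
In Python, from rig import robot gives the robot as it stands. Calls block until the motion is done:
- robot.move_ptp(position, orientation): joint-space move of the TCP to a pose.
- robot.move_linear(position, velocity=0.15, frame=None, threshold=None): straight line of the TCP; frame=None keeps the orientation; velocity is the mean speed in m/s. With threshold (N) it stops when the force on the tool has changed by that much, and returns True; else False.
- robot.goto_joints(angles): joint-space move.
- robot.gripper_to(opening): finger opening in m; the grip force is fixed at half the most; returns when the fingers have stopped.
- robot.pause(seconds).
- robot.ik(position, orientation): joint angles nearest the present ones, or None.
- robot.get_state(): the state.
- robot.grab_frame(name): name is "scene" or "top"; returns the picture (420x560x3 uint8, red, green, blue); there is no depth.
- robot.camera_info(name): a dict with "fx", "fy", "cx", "cy" (pixels), "dist" ([k1, k2, p1, p2, k3] as OpenCV has them; the pictures are not rectified), "rvec" (rotation vector, rad) and "tvec" (3), from world to camera coordinates, as OpenCV has them. Camera axes: x right, y down, z forward; pixel columns grow to the right and rows downward; lengths in m; the calibration is good to about 2 mm. A picture is of the moment at which its call begins. camera_info takes no time and is no camera call.
A pose or a line that the arm cannot do raises robot.PlanningError and nothing moves.
- robot.sign_off(): hands the job in, once; it reports no verdict.
The state is a dict: "time": time; "qpos": joint angles; "joint_vel": joint speeds; "effort": joint torques, N m; "ee_pos": TCP position; "tool_rot": TCP orientation; "force": force on the tool from outside, world axes, zero at the start; "moment": the same for the moment, N m; "opening": finger opening in m.
Only numpy, scipy, OpenCV 4.12 (cv2) and the standard library are available. Lean on these libraries where they do the work, as an engineer would, in place of code of your own. Each camera call takes 0.05 s, during which the arm holds its last target.

## Working session

There is one attempt and no reset: what is moved stays moved. The work goes in short steps, each a Python script; the robot and the scene stay as the last script left them, time stands still between calls to the robot, and variables do not carry over. Pictures are saved under pics/ and viewed, and the job is handed in when it is done.

```bash
ls; mkdir -p pics; python3 - <<'E'
from rig import robot
import cv2
for n in("scene","top"):
    im=robot.grab_frame(n); cv2.imwrite(f"pics/{n}0.png",im[:,:,::-1]); print(n,robot.camera_info(n))
s=robot.get_state(); print(s["time"],s["force"],s["ee_pos"],s["tool_rot"])
E
```

```text
pics
scene {'fx': 434.20002267358404, 'fy': 434.20002267358404, 'cx': 283.28458761939095, 'cy': 203.7769309483016, 'dist': array([-0.1267976,  0.       ,  0.       ,  0.       ,  0.       ]), 'rvec': array([ 1.52048537,  1.89693133, -0.92241149]), 'tvec': array([ 0.19538493, -0.2472102 ,  1.32882536])}
top {'fx': 454.4412651045422, 'fy': 454.4412651045422, 'cx': 285.78192102885134, 'cy': 205.63108842912735, 'dist': array([-0.07291023,  0.        ,  0.        ,  0.        ,  0.        ]), 'rvec': array([ 2.21503911, -2.16191733,  0.08129929]), 'tvec': array([-0.11806917,  0.55680515,  1.15978845])}
0.1 [-0.41121094 -0.89675074  0.37056775] [ 0.24543915 -0.57446647  0.22389253] [[ 9.19556408e-01  3.92957704e-01 -5.05691959e-04]
 [ 3.92958018e-01 -9.19555931e-01  9.40760617e-04]
 [-9.53329076e-05 -1.06379816e-03 -9.99999430e-01]]
```

View pics/scene0.png

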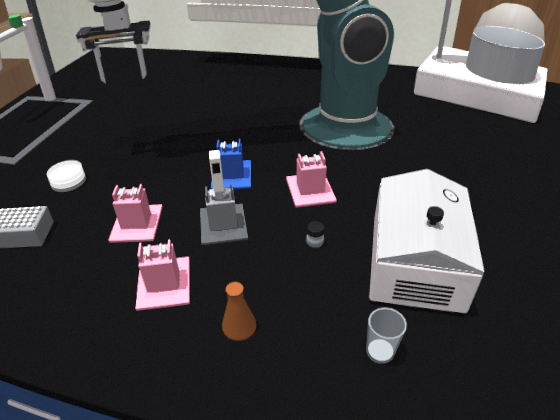

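View pics/top0.png

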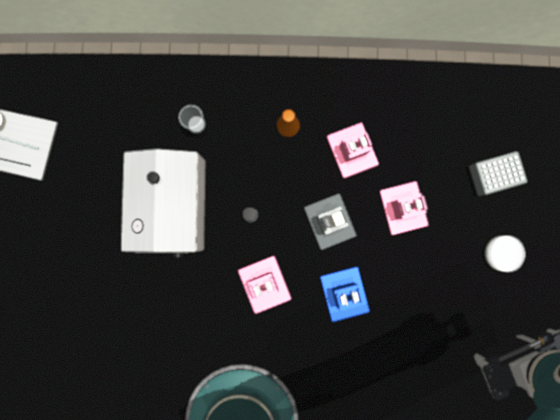

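The scene view shows five holster-like things: pink at (132,212), (160,272) and (311,178), blue at (232,165), and grey steel at (222,215). The white handle at (216,168) appears to stand in the grey one, which matches "steel". The ring is at (451,196) in the scene view and (137,226) in the top view. I'll confirm in a crop.

```bash
python3 - <<'E'
import cv2,numpy as np
s=cv2.imread("pics/scene0.png");t=cv2.imread("pics/top0.png")
a=cv2.resize(s[135:250,180:270],None,fx=5,fy=5,interpolation=cv2.INTER_CUBIC)[:575]
b=cv2.resize(t[185:255,295:365],(340,340),interpolation=cv2.INTER_CUBIC)
c=np.zeros((600,800,3),np.uint8); c[:575,:450]=a; c[:340,455:795]=b
d=cv2.resize(s[180:215,430:475],(330,257),interpolation=cv2.INTER_CUBIC); c[342:599,455:785]=d
cv2.imwrite("pics/crop1.png",c)
e=cv2.resize(t[140:265,110:220],None,fx=4.7,fy=4.7,interpolation=cv2.INTER_CUBIC);cv2.imwrite("pics/crop2.png",e)
E
```

```text
(no output)
```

View pics/crop1.png

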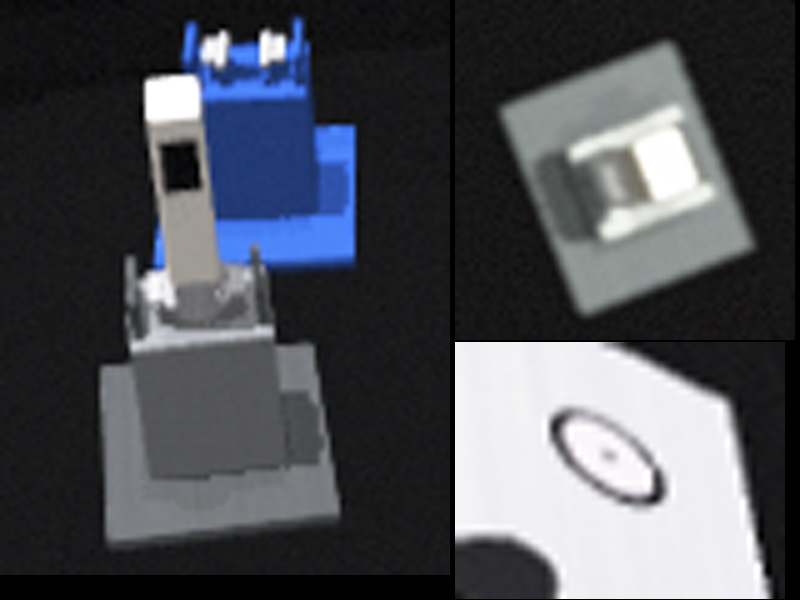

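View pics/crop2.png

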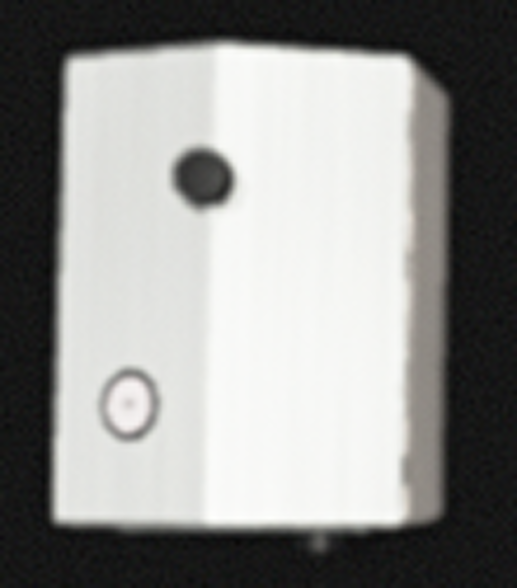

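The crop confirms it: the thermometer (window, bead between the jaws) stands in the grey steel holster, and the blue one behind is empty. The ring with its centre dot is on the lid at scene (451,196) and top (137,226). Next I'll measure.

```bash
cat > h.py <<'E'
import numpy as np,cv2
from rig import robot
CI={n:robot.camera_info(n) for n in("scene","top")}
def K(c): return np.array([[c["fx"],0,c["cx"]],[0,c["fy"],c["cy"]],[0,0,1]])
def proj(n,P):
    c=CI[n]; return cv2.projectPoints(np.atleast_2d(np.array(P,float)),c["rvec"],c["tvec"],K(c),c["dist"])[0][:,0]
def ray(n,uv):
    c=CI[n]; R=cv2.Rodrigues(c["rvec"])[0]; u=cv2.undistortPoints(np.array([[uv]],float),K(c),c["dist"])[0,0]
    return -R.T@c["tvec"], R.T@np.array([u[0],u[1],1])
def atz(n,uv,z):
    o,d=ray(n,uv); return o+d*(z-o[2])/d[2]
def tri(a,b):
    (o1,d1),(o2,d2)=ray("scene",a),ray("top",b); d1/=np.linalg.norm(d1);d2/=np.linalg.norm(d2)
    A=np.stack([d1,-d2],1); s=np.linalg.lstsq(A,o2-o1,rcond=None)[0]
    p,q=o1+s[0]*d1,o2+s[1]*d2; return (p+q)/2,np.linalg.norm(p-q)
E
python3 - <<'E'
from h import *
np.set_printoptions(precision=4,suppress=True)
T=[(304.3,207.6),(339.3,193.2),(356.8,235.4),(321.4,250.1)]
P=np.array([atz("top",t,.008) for t in T]); print("foot top",P,P.mean(0)); print(np.linalg.norm(P-np.roll(P,-1,0),axis=1))
S=[(200.4,208.4),(242.6,204),(248,238),(201.4,243)]
Q=np.array([atz("scene",t,.008) for t in S]); print("foot scene",Q,Q.mean(0)); print(np.linalg.norm(Q-np.roll(Q,-1,0),axis=1))
print("ring",tri((450.9,195.7),(137.4,226.0)))
f=lambda x,y:(110+x/4.7,140+y/4.7)
B=np.array([atz("top",f(*u),.113) for u in[(65,57),(412,58),(405,525),(52,522)]]);print("bath",B,B.mean(0),np.linalg.norm(B-np.roll(B,-1,0),axis=1))
R=np.array([atz("top",f(*u),.155) for u in[(225,42),(205,525)]]);print("ridge",R,R.mean(0))
E
```

```text
foot top [[ 0.5563 -0.1532  0.008 ]
 [ 0.5965 -0.2445  0.008 ]
 [ 0.4868 -0.2922  0.008 ]
 [ 0.4464 -0.2002  0.008 ]] [ 0.5215 -0.2225  0.008 ]
[0.0998 0.1197 0.1005 0.1196]
foot scene [[ 0.4947 -0.284   0.008 ]
 [ 0.4584 -0.1931  0.008 ]
 [ 0.5669 -0.1479  0.008 ]
 [ 0.6029 -0.2396  0.008 ]] [ 0.5307 -0.2162  0.008 ]
[0.0979 0.1175 0.0985 0.117 ]
ring (array([0.4951, 0.2458, 0.1309]), np.float64(0.002718188208569945))
bath [[0.6737 0.2923 0.113 ]
 [0.6768 0.1118 0.113 ]
 [0.438  0.1063 0.113 ]
 [0.4344 0.2873 0.113 ]] [0.5557 0.1994 0.113 ] [0.1806 0.2388 0.181  0.2393]
ridge [[0.6752 0.1971 0.155 ]
 [0.4369 0.1964 0.155 ]] [0.556  0.1967 0.155 ]
```

```bash
cat >> h.py <<'E'
def box(M,x0,x1,y0,y1,z0,z1):
    c=np.array([[x,y,z] for x in(x0,x1) for y in(y0,y1) for z in(z0,z1)]);c=c@M[:3,:3].T+M[:3,3]
    return [(c[i],c[i^b]) for i in range(8) for b in(1,2,4) if i<i^b]
def yawM(x,y,z,a):
    M=np.eye(4);M[:2,:2]=[[np.cos(a),-np.sin(a)],[np.sin(a),np.cos(a)]];M[:3,3]=x,y,z;return M
def draw(name,im,items,x0,y0,w,h,s):
    o=cv2.resize(im[y0:y0+h,x0:x0+w],None,fx=s,fy=s,interpolation=cv2.INTER_CUBIC)
    for segs,col in items:
        for a,b in segs:
            p=(proj(name,[a,b])-[x0,y0]+.5)*s-.5; cv2.line(o,*[tuple(int(v) for v in np.round(q)) for q in p],col,1)
    return o
E
python3 - <<'E'
from h import *
a=np.arctan2(.0477,.1097); H=yawM(.5215,-.2225,0,a)
it=[(box(H,-.06,.06,-.05,.05,0,.008),(0,255,0)),(box(H,-.025,.025,-.03,.03,.008,.08),(0,255,255)),(box(H,-.015,.015,-.011,.011,.102,.186),(0,0,255))]
Bm=yawM(.556,.1985,0,np.arctan2(.0055,.2388)*.6)
ib=[(box(Bm,-.12,.12,-.09,.09,0,.113),(0,255,0)),([(Bm[:3,:3]@[-.12,0,.155]+Bm[:3,3],Bm[:3,:3]@[.12,0,.155]+Bm[:3,3])],(0,255,255))]
th=np.linspace(0,2*np.pi,25); n=np.array([0,np.sin(.384),np.cos(.384)]);v=np.array([0,np.cos(.384),-np.sin(.384)])
r=[Bm[:3,:3]@(np.array([-.06,.045,.136])+.016*(np.cos(t)*np.array([1,0,0])+np.sin(t)*v))+Bm[:3,3] for t in th]; ib.append((list(zip(r[:-1],r[1:])),(0,0,255)))
s=cv2.imread("pics/scene0.png");t=cv2.imread("pics/top0.png")
c=np.zeros((600,800,3),np.uint8)
for im,x,y in((draw("scene",s,it,185,145,75,105,4),0,0),(draw("top",t,it,295,185,70,70,5),330,0)): c[y:y+im.shape[0],x:x+im.shape[1]]=im
cv2.imwrite("pics/o1.png",c); c[:]=0
for im,x,y in((draw("scene",s,ib,365,165,120,145,3),0,0),(draw("top",t,ib,110,140,110,125,4),365,0)): c[y:y+im.shape[0],x:x+im.shape[1]]=im
cv2.imwrite("pics/o2.png",c)
print(Bm)
E
```

```text
Traceback (most recent call last):
ValueError: could not broadcast input array from shape (500,440,3) into shape (500,435,3)
```

View pics/o1.png

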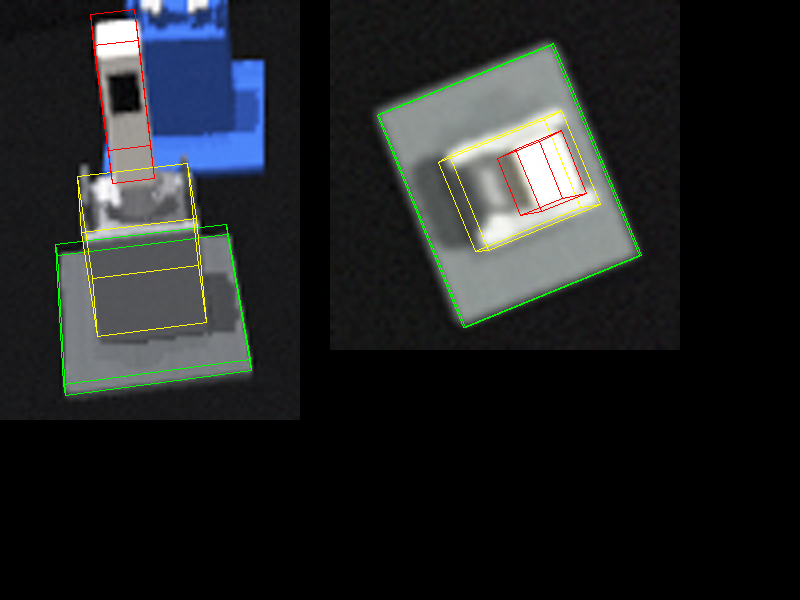

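Overlay o1: the holster fitted from the top view matches the foot in both views to about 2 px, and the handle box lies on the white handle in both. Now the bath.

```bash
python3 - <<'E'
from h import *
Bm=yawM(.556,.1985,0,np.arctan2(.0055,.2388)*.6)
ib=[(box(Bm,-.12,.12,-.09,.09,0,.113),(0,255,0)),([(Bm[:3,:3]@[-.12,0,.155]+Bm[:3,3],Bm[:3,:3]@[.12,0,.155]+Bm[:3,3])],(0,200,255))]
th=np.linspace(0,2*np.pi,25); v=np.array([0,np.cos(.384),-np.sin(.384)])
r=[Bm[:3,:3]@(np.array([-.06,.045,.136])+.016*(np.cos(t)*np.array([1,0,0])+np.sin(t)*v))+Bm[:3,3] for t in th]; ib.append((list(zip(r[:-1],r[1:])),(0,0,255)))
s=cv2.imread("pics/scene0.png");t=cv2.imread("pics/top0.png")
c=np.zeros((600,800,3),np.uint8)
for im,x,y in((draw("scene",s,ib,365,165,120,145,3),0,0),(draw("top",t,ib,115,140,105,125,4),365,0)): c[y:y+im.shape[0],x:x+im.shape[1]]=im
cv2.imwrite("pics/o2.png",c)
print(np.mean(r[:-1],0), Bm[:2,:2])
E
```

```text
[0.495384   0.24266673 0.136     ] [[ 0.99990455 -0.01381621]
 [ 0.01381621  0.99990455]]
```

View pics/o2.png

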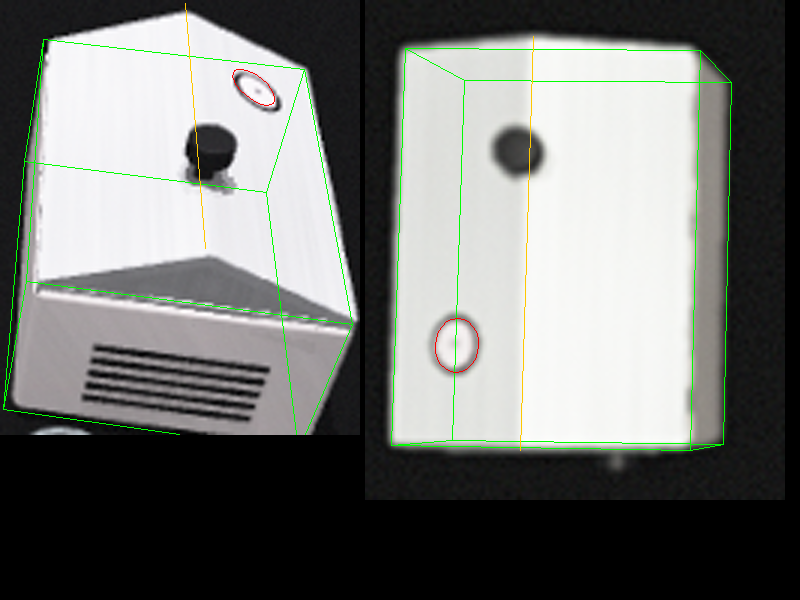

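The bath model fits the top view well. The scene view shows a constant offset of about 1 px, which is calibration error. Ring centre is about (0.495, 0.243, 0.136). Next is the approach and grasp.

```bash
python3 - <<'E'
from h import *
np.set_printoptions(precision=4,suppress=True)
a=0.41; c,s=np.cos(a),np.sin(a)
R=np.array([[c,s,0],[s,-c,0],[0,0,-1.]])
n=np.array([-.0138*.3746,.3746,.9272]);n/=np.linalg.norm(n)
spot=np.array([.495,.243,.136])
q0=robot.get_state()["qpos"]
for y in np.arange(-3.14,3.14,.3):
    x=np.array([np.cos(y),np.sin(y),0]);z=-n;x-=z*(x@z);x/=np.linalg.norm(x);Rf=np.stack([x,np.cross(z,x),z],1)
    q=robot.ik(spot+.120*n,Rf); print(round(y,2),None if q is None else np.array(q))
p=[.5215,-.2225]
robot.move_ptp(p+[.28],R)
robot.move_linear(p+[.146],0.12)
st=robot.get_state();print(st["time"],st["ee_pos"],st["force"],st["qpos"])
for k in("scene","top"): cv2.imwrite(f"pics/{k}1.png",robot.grab_frame(k)[:,:,::-1])
S=cv2.imread("pics/scene1.png");T=cv2.imread("pics/top1.png")
o=np.zeros((600,800,3),np.uint8);o[:600,:380]=cv2.resize(S[90:240,175:270],(380,600));o[:400,400:800]=cv2.resize(T[170:270,280:380],(400,400));cv2.imwrite("pics/g1.png",o)
E
```

```text
-3.14 [ 0.0019  0.7137 -1.146   1.5518  0.7969  1.6735  0.3356]
-2.84 [ 0.0085  0.7227 -1.1617  1.5516  0.8064  1.6815  0.6077]
-2.54 [-0.0248  0.6809 -1.0859  1.5526  0.7615  1.6449  0.9269]
-2.24 [-0.0248  0.6809 -1.0859  1.5526  0.7615  1.6449  1.224 ]
-1.94 [-0.0248  0.6809 -1.0859  1.5526  0.7615  1.6449  1.5344]
-1.64 [-0.0248  0.6809 -1.0859  1.5526  0.7615  1.6449  1.8548]
-1.34 [-0.0248  0.6809 -1.0859  1.5526  0.7615  1.6449  2.1777]
-1.04 [-0.0248  0.6809 -1.0859  1.5526  0.7615  1.6449  2.4944]
-0.74 [-1.4426  0.6778  1.0827  1.603  -0.2414  1.3545 -2.6211]
-0.44 [-0.9929  0.4585  0.3505  1.5881  0.1552  1.3571 -2.6909]
-0.14 [-1.1208  0.4853  0.533   1.5928  0.0772  1.3451 -2.3384]
0.16 [ 0.0134  0.7298 -1.1737  1.5514  0.8137  1.6877 -2.6715]
0.46 [ 0.0452  0.7838 -1.2596  1.5505  0.8677  1.7353 -2.4291]
0.76 [ 0.0041  0.7166 -1.1511  1.5517  0.8     1.6761 -2.0883]
1.06 [-0.1328  0.5889 -0.8794  1.556   0.6503  1.5643 -1.6697]
1.36 [-0.1283  0.5919 -0.8872  1.5558  0.6542  1.5669 -1.3563]
1.66 [-0.0631  0.6422 -1.0073  1.5538  0.7174  1.6112 -1.0824]
1.96 [-0.0345  0.6702 -1.0652  1.5529  0.7497  1.6356 -0.7864]
2.26 [-0.0231  0.6828 -1.0896  1.5525  0.7636  1.6466 -0.4863]
2.56 [-0.0127  0.695  -1.1124  1.5522  0.777   1.6572 -0.1989]
2.86 [-0.0044  0.7054 -1.1314  1.552   0.7882  1.6663  0.0785]
3.0167 [ 0.5218 -0.2227  0.1466] [ 0.2508 -0.0926 -0.5086] [ 0.5101  0.4098 -0.2014  1.8274  0.101   0.9133 -0.8976]
```

View pics/g1.png

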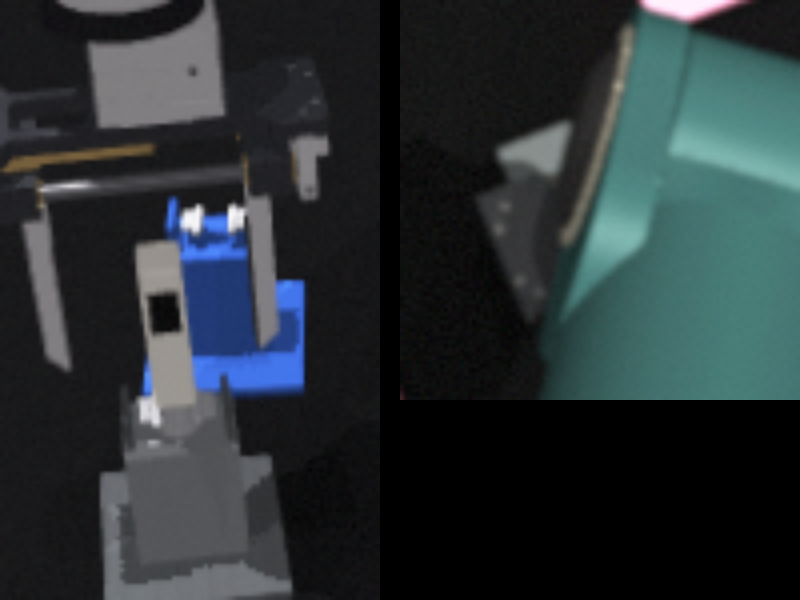

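The fingers straddle the handle almost centrally (tips at x≈65 and 262 in the crop, handle ≈170). Closing.

```bash
python3 - <<'E'
from h import *
np.set_printoptions(precision=4,suppress=True)
def show(t): st=robot.get_state();print(t,round(st["time"],2),st["ee_pos"],st["force"],st["moment"],round(st["opening"],4))
robot.gripper_to(0.0);show("closed")
p=robot.get_state()["ee_pos"]
robot.move_linear([.5215,-.2225,.146+.02],0.04);show("up20")
robot.move_linear([.5215,-.2225,.146+.15],0.12);show("up150")
robot.pause(.3);show("rest")
for k in("scene","top"): cv2.imwrite(f"pics/{k}2.png",robot.grab_frame(k)[:,:,::-1])
S=cv2.imread("pics/scene2.png");cv2.imwrite("pics/g2.png",cv2.resize(S[30:240,140:300],None,fx=2.8,fy=2.8))
E
```

```text
closed 4.22 [ 0.5214 -0.2223  0.1459] [-0.9029  1.2462 -1.0405] [0.5038 0.2467 0.0063] 0.0217
up20 4.87 [ 0.5216 -0.2227  0.1662] [-0.5925 -0.4535 -1.2878] [ 0.028  -0.0227 -0.0024] 0.0222
up150 6.1 [ 0.5212 -0.2224  0.2952] [-0.6682 -0.2421 -1.516 ] [-0.0436  0.0052 -0.009 ] 0.0219
rest 6.4 [ 0.5215 -0.2225  0.2957] [ 0.1965  0.0845 -2.0263] [-0.0163 -0.0032  0.0175] 0.0217
```

View pics/g2.png

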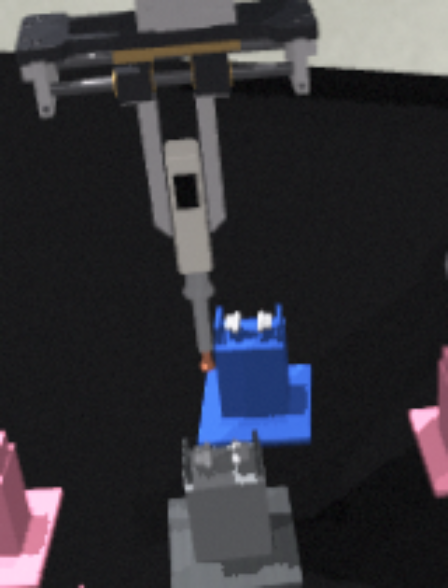

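The probe is out, held, and the copper tip is clear. Now I'll check its pose in the hand by overlaying the expected one.

```bash
cat >> h.py <<'E'
def probe_items(st,L=.128):
    p,R=np.array(st["ee_pos"]),np.array(st["tool_rot"]); M=np.eye(4);M[:3,:3]=R;M[:3,3]=p+R[:,2]*L
    # probe-ish frame: z backwards => use negative z
    return [(box(M,-.015,.015,-.011,.011,-.168,-.084),(0,0,255)),(box(M,-.005,.005,-.005,.005,-.062,0),(0,255,0)),([(M[:3,3],M[:3,3]-.2*R[:,2])],(255,0,255))]
E
python3 - <<'E'
from h import *
st=robot.get_state(); S=cv2.imread("pics/scene2.png")
cv2.imwrite("pics/g3.png",draw("scene",S,probe_items(st),180,70,60,100,6))
E
```

```text
(no output)
```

View pics/g3.png

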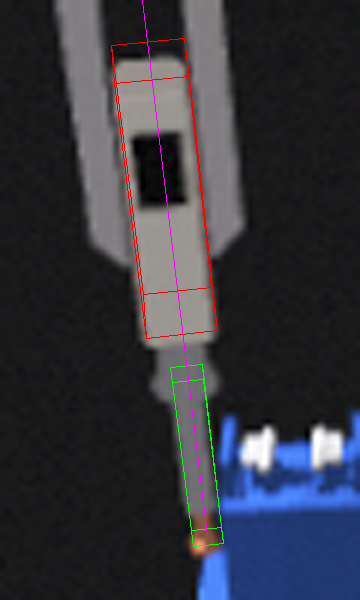

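```bash
cat >> h.py <<'E'
BY=0.016
n=np.array([-np.sin(BY)*np.sin(np.radians(22)),np.cos(BY)*np.sin(np.radians(22)),np.cos(np.radians(22))])
spot=np.array([.495,.243,.136])
def Rf(y):
    x=np.array([np.cos(y),np.sin(y),0]);z=-n;x=x-z*(x@z);x/=np.linalg.norm(x);return np.stack([x,np.cross(z,x),z],1)
E
python3 - <<'E'
from h import *
np.set_printoptions(precision=3,suppress=True)
for y in np.arange(-3.14,3.14,.3):
    o=[robot.ik(spot+d*n,Rf(y)) for d in(.128,.23)]; print(round(y,2),*[None if q is None else np.array(q) for q in o])
E
```

```text
-3.14 [-0.154  0.574 -0.852  1.544  0.632  1.568  0.462] [-0.212  0.562 -0.897  1.352  0.617  1.768  0.487]
-2.84 [-0.135  0.587 -0.886  1.544  0.649  1.579  0.728] [-0.196  0.573 -0.928  1.351  0.632  1.777  0.755]
-2.54 [-0.031  0.675 -1.086  1.54   0.756  1.656  0.931] [-0.123  0.636 -1.086  1.349  0.713  1.829  0.98 ]
-2.24 [-0.031  0.675 -1.086  1.54   0.756  1.656  1.228] [-0.123  0.636 -1.086  1.349  0.713  1.829  1.277]
-1.94 [-0.031  0.675 -1.086  1.54   0.756  1.656  1.538] [-0.123  0.636 -1.086  1.349  0.713  1.829  1.587]
-1.64 [-0.031  0.675 -1.086  1.54   0.756  1.656  1.859] [-0.123  0.636 -1.086  1.349  0.713  1.829  1.907]
-1.34 [-0.031  0.675 -1.086  1.54   0.756  1.656  2.182] [-0.123  0.636 -1.086  1.349  0.713  1.829  2.23 ]
-1.04 [-0.031  0.675 -1.086  1.54   0.756  1.656  2.499] [-0.123  0.636 -1.086  1.349  0.713  1.829  2.547]
-0.74 [-1.353  0.585  0.899  1.588 -0.111  1.355 -2.74 ] [-1.358  0.552  0.898  1.397 -0.085  1.568 -2.765]
-0.44 [-1.124  0.481  0.533  1.58   0.079  1.361 -2.622] [-1.145  0.461  0.533  1.389  0.083  1.575 -2.624]
-0.14 [-0.286  0.512
[... 457 characters left out ...]
-1.621] [-0.272  0.528 -0.785  1.354  0.565  1.739 -1.591]
1.36 [-0.205  0.547 -0.769  1.546  0.592  1.544 -1.308] [-0.261  0.533 -0.805  1.354  0.574  1.743 -1.281]
1.66 [-0.196  0.551 -0.783  1.546  0.599  1.548 -0.99 ] [-0.248  0.54  -0.829  1.353  0.585  1.75  -0.967]
1.96 [-0.183  0.558 -0.803  1.545  0.609  1.554 -0.677] [-0.232  0.55  -0.859  1.353  0.599  1.757 -0.657]
2.26 [-0.169  0.566 -0.827  1.545  0.62   1.561 -0.375] [-0.215  0.56  -0.891  1.352  0.614  1.766 -0.358]
2.56 [-0.166  0.567 -0.831  1.545  0.622  1.562 -0.079] [-0.206  0.566 -0.908  1.352  0.622  1.771 -0.066]
2.86 [-0.167  0.567 -0.831  1.545  0.622  1.562  0.207] [-0.219  0.558 -0.884  1.352  0.611  1.764  0.228]
```

```bash
python3 - <<'E'
from h import *
np.set_printoptions(precision=4,suppress=True)
def show(t): st=robot.get_state();print(t,round(st["time"],2),st["ee_pos"],st["force"],st["moment"],round(st["opening"],4));return st
robot.move_linear([.5215,-.2225,.36],0.15)
robot.move_ptp(spot+.24*n,Rf(1.66));show("pre")
robot.move_linear(spot+.143*n,0.1);robot.pause(.4);st=show("near")
print(st["tool_rot"]-Rf(1.66))
for k in("scene","top"): cv2.imwrite(f"pics/{k}4.png",robot.grab_frame(k)[:,:,::-1])
S=cv2.imread("pics/scene4.png");T=cv2.imread("pics/top4.png")
it=probe_items(st)
o=np.zeros((600,800,3),np.uint8)
a=cv2.resize(S[100:250,400:500],None,fx=4,fy=4,interpolation=cv2.INTER_CUBIC);b=draw("scene",S,it,400,100,100,150,4);o[:,:400]=a;o[:,400:]=b
cv2.imwrite("pics/g4.png",o);cv2.imwrite("pics/g4t.png",T)
E
```

```text
pre 9.07 [0.4944 0.3317 0.3585] [ 0.1876 -0.4449 -2.6251] [ 0.4487 -0.0958  0.0423] 0.0221
near 10.59 [0.4941 0.2966 0.2687] [ 0.2713  0.6719 -1.27  ] [ 0.427  -0.0699 -0.0183] 0.0216
[[-0.     -0.      0.0001]
 [ 0.      0.      0.0001]
 [ 0.      0.0001 -0.    ]]
```

View pics/g4.png

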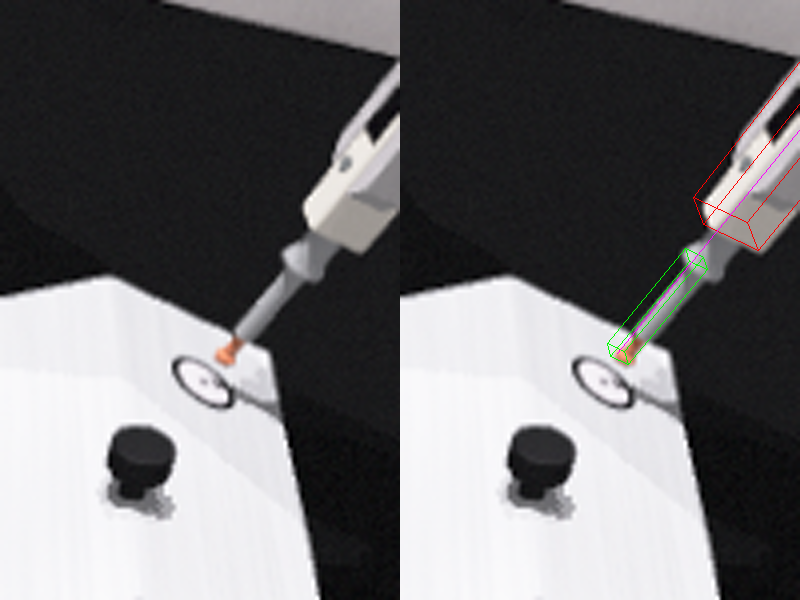

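View pics/g4t.png

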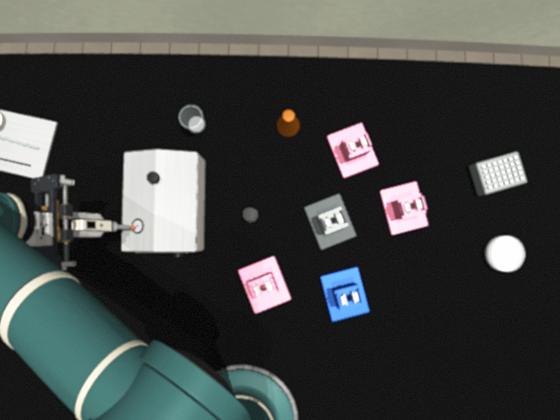

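```bash
python3 - <<'E'
from h import *
st=robot.get_state();T=cv2.imread("pics/top4.png");it=probe_items(st)
o=np.zeros((600,800,3),np.uint8)
a=cv2.resize(T[200:250,65:150],None,fx=9,fy=9,interpolation=cv2.INTER_CUBIC)[:300];o[:300,:765]=cv2.resize(T[208:241,65:150],(765,297),interpolation=cv2.INTER_CUBIC)[:300] if 0 else np.pad(cv2.resize(T[208:241,65:150],(765,297),interpolation=cv2.INTER_CUBIC),((0,3),(0,0),(0,0)))
o[300:597,:765]=draw("top",T,it,65,208,85,33,9)
cv2.imwrite("pics/g5.png",o)
print(proj("top",[np.array(st["ee_pos"])-.128*n,spot]),proj("scene",[np.array(st["ee_pos"])-.128*n,spot]))
E
```

```text
[[132.98751982 225.84816916]
 [137.29847163 226.01403293]] [[453.86210154 187.99687264]
 [449.29407927 193.44047567]]
```

View pics/g5.png

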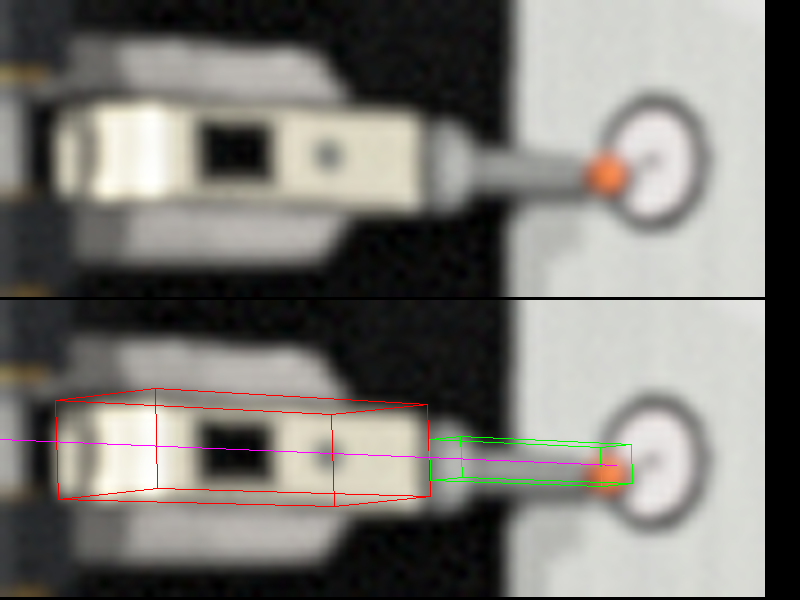

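In the top crop the tip is at (606,174), about 1 px left of and 1 px below the prediction, with no relative tilt. The dot is at (655,160). Relative to the ring, the tip needs about +3 mm in x and -1.5 mm along the slope. I'll correct that and descend while reading the normal force.

```bash
cat >> h.py <<'E'
t=np.cross(n,[1,0,0]);t/=np.linalg.norm(t)   # up/down-slope tangent
if t[1]<0:t=-t
aim=spot+np.array([.003,0,0])-.0015*t
def fn(k=10):
    F=[]
    for _ in range(k): robot.pause(.04);F.append(robot.get_state()["force"])
    F=np.array(F);return F.mean(0),F.std(0)
E
python3 - <<'E'
from h import *
np.set_printoptions(precision=3,suppress=True)
robot.move_linear(aim+.138*n,0.04);robot.pause(.3)
F0,s=fn();print(F0,s)
np.save("F0.npy",F0)
for d in(.131,.128,.126):
    robot.move_linear(aim+d*n,0.03);robot.pause(.2);F,s=fn(8);st=robot.get_state();print(d,round((np.array(st["ee_pos"])-aim)@n,4),F-F0,"Fn",(F-F0)@n,s,round(st["time"],2))
st=robot.get_state()
for k in("scene","top"): cv2.imwrite(f"pics/{k}5.png",robot.grab_frame(k)[:,:,::-1])
S=cv2.imread("pics/scene5.png");T=cv2.imread("pics/top5.png")
o=np.zeros((600,800,3),np.uint8);o[:320,:765]=0
o[:297,:765]=cv2.resize(T[208:241,65:150],(765,297),interpolation=cv2.INTER_CUBIC)
o[300:600,:480]=cv2.resize(S[160:210,420:500],(480,300),interpolation=cv2.INTER_CUBIC);cv2.imwrite("pics/g6.png",o)
E
```

```text
[-0.029 -0.094 -1.295] [0.593 0.5   0.565]
0.131 0.131 [-0.02   0.04   0.183] Fn 0.18440424003539538 [0.635 0.365 0.534] 12.62
0.128 0.128 [0.705 1.638 1.169] Fn 1.6932101561882773 [0.473 0.254 0.514] 13.41
0.126 0.126 [0.698 1.727 2.194] Fn 2.6767346388300073 [0.372 0.419 0.259] 14.19
```

View pics/g6.png

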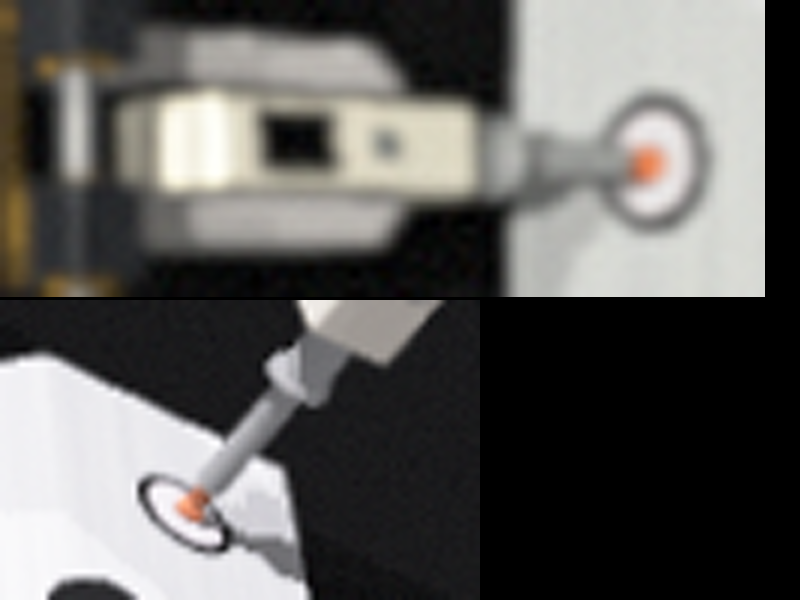

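Contact is confirmed and the tip is inside the ring, near its centre in both views (top crop tip (648,163), ring centre (655,162)). Now I'll press to half way and check squareness.

```bash
python3 - <<'E'
from h import *
np.set_printoptions(precision=3,suppress=True)
F0=np.load("F0.npy")
robot.move_linear(aim+.1236*n,0.02);robot.pause(.3);F,s=fn(20);st=robot.get_state();print(round((np.array(st["ee_pos"])-aim)@n,4),F-F0,"Fn",(F-F0)@n,round(st["time"],2),st["opening"])
print((np.array(st["ee_pos"])-aim-.1236*n))
Ss=np.mean([robot.grab_frame("scene").astype(float) for _ in range(4)],0)[:,:,::-1].clip(0,255).astype(np.uint8)
Ts=np.mean([robot.grab_frame("top").astype(float) for _ in range(4)],0)[:,:,::-1].clip(0,255).astype(np.uint8)
cv2.imwrite("pics/scene6.png",Ss);cv2.imwrite("pics/top6.png",Ts)
p=np.array(st["ee_pos"])
ax=[([(p-.126*n,p+.1*n)],(255,0,255))]+probe_items(st,.1296)[:1]
o=np.zeros((600,800,3),np.uint8)
a=draw("scene",Ss,ax,440,110,65,95,6);o[:570,:390]=a;o[:570,400:790]=draw("scene",Ss,[],440,110,65,95,6)
cv2.imwrite("pics/g7.png",o)
E
```

```text
0.1236 [0.635 2.548 2.802] Fn 3.548080502921264 15.69 0.021854118936064867
[ 0. -0. -0.]
```

View pics/g7.png

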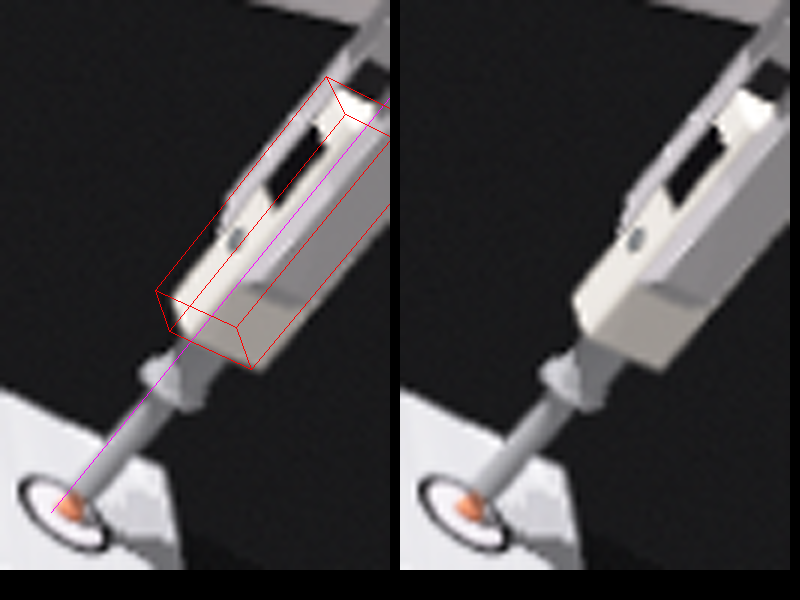

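```bash
python3 - <<'E'
from h import *
np.set_printoptions(precision=3,suppress=True)
S=cv2.GaussianBlur(cv2.cvtColor(cv2.imread("pics/scene6.png"),cv2.COLOR_BGR2GRAY),(0,0),.7).astype(float)
st=robot.get_state();p=np.array(st["ee_pos"]);R=np.array(st["tool_rot"])
def edge(a3,b3,lo,hi,img,name,w=4):
    a,b=proj(name,[a3,b3]);d=(b-a)/np.linalg.norm(b-a);nn=np.array([-d[1],d[0]]);off=[];L=np.linalg.norm(b-a)
    us=np.linspace(lo,hi,25);o=np.arange(-w,w+.01,.1)
    for u in us:
        q=a+u*(b-a)+o[:,None]*nn
        v=cv2.remap(img.astype(np.float32),q[:,0].astype(np.float32)[None],q[:,1].astype(np.float32)[None],cv2.INTER_CUBIC)[0]
        off.append(o[np.argmax(np.abs(np.gradient(v)))])
    off=np.array(off);m=np.abs(off-np.median(off))<.8;c=np.polyfit(us[m]*L,off[m],1)
    print(name,"len px",L*(hi-lo),"tilt deg",np.degrees(np.arctan(c[0])),"mean off",off[m].mean(),m.sum(), off)
tip=p-.1296*n
# four handle long edges
for sx in(-1,1):
  for sy in(-1,1):
    a=tip+.084*n+R[:,0]*.015*sx+R[:,1]*.011*sy;b=a+.084*n
    print(sx,sy,proj("scene",[a,b]).ravel(),proj("top",[a,b]).ravel())
    edge(a,b,.08,.35,S,"scene")
for sg in(-1,1):
  # stem silhouettes
  c=np.linalg.inv(cv2.Rodrigues(CI["scene"]["rvec"])[0])[:,2]; w=np.cross(n,c);w/=np.linalg.norm(w)
  print("stem",sg);edge(tip+.015*n+.005*sg*w,tip+.06*n+.005*sg*w,.15,.9,S,"scene")
T=cv2.GaussianBlur(cv2.cvtColor(cv2.imread("pics/top6.png"),cv2.COLOR_BGR2GRAY),(0,0),.7)
for sg in(-1,1):
  a=tip+.084*n+R[:,0]*.013*(1 if R[2,0]>0 else -1)+R[:,1]*.011*sg
  print("top handle",sg);edge(a,a+.07*n,.1,.9,T,"top",3)
E
```

```text
-1 -1 [465.486 157.946 493.978 122.177] [119.771 228.18   90.689 227.225]
scene len px 12.346981752181415 tilt deg -2.438506409654533 mean off 2.6090909090909147 22 [2.9 2.5 2.7 2.9 2.5 3.1 2.9 2.6 2.2 2.9 2.6 2.2 2.9 2.7 2.5 3.1 2.8 2.6
 2.  2.6 2.3 1.9 1.5 1.1 0.8]
-1 1 [467.788 164.803 497.13  128.623] [119.462 218.107  90.424 216.327]
scene len px 12.577246518227701 tilt deg -1.7060295068239066 mean off -3.495833333333333 24 [-2.7 -3.1 -3.5 -2.8 -3.2 -3.6 -4.  -3.2 -3.6 -3.6 -3.1 -3.6 -3.9 -3.2
 -3.5 -4.  -3.2 -3.5 -4.  -3.4 -3.5 -3.8 -3.1 -3.5 -4. ]
1 -1 [478.847 164.114 507.785 129.085] [109.186 229.218  79.688 228.354]
scene len px 12.2677669213394 tilt deg 2.772620208061134 mean off -1.7588235294117627 17 [-3.9 -3.9 -4.  -3.9 -4.  -3.7 -2.9 -3.1 -2.3 -2.6 -1.9 -1.6 -1.4 -1.8
 -1.3 -1.4 -1.8 -2.1 -1.3 -1.7 -2.1 -1.6 -1.7 -1.9 -1.4]
1 1 [481.392 171.047 511.189 135.635] [108.902 219.266  79.45  217.601]
scene len px 12.49546288810563 tilt deg 0.8464602635862779 mean off 1.6160000000000054 25 [1.5 1.2 2.  1.5 1.1 2.  1.7 1.2 1.9 1.6 1.2 1.9 1.6 1.4 1.9 1.5 1.8 1.9
 1.5 1.4 1.9 1
[... 229 characters left out ...]
3  2.6 -3.2]
stem 1
scene len px 16.496986178395424 tilt deg -1.1270809343945418 mean off 1.9400000000000055 20 [ 2.1  2.8  2.3  4.   2.5  1.9  2.5 -3.8 -2.8 -2.   2.   1.3  1.8  1.3
  2.   1.4  2.   1.7  2.2  1.7  2.4  1.8  2.5  1.9  1.5]
top handle -1
top len px 19.163245380873505 tilt deg 2.629246159103397 mean off -0.2555555555555531 9 [-1.8 -1.9 -1.9 -1.8 -1.9 -2.  -2.  -1.  -0.9 -0.2 -0.1 -0.1  0.  -0.3
 -0.3 -0.2 -0.2 -2.5  1.6  1.7  1.7  1.7  1.6  1.5  1.5]
top handle 1
top len px 19.16017470329856 tilt deg -3.2625482614171575 mean off -1.3599999999999988 15 [-1.1 -1.  -1.2 -1.  -1.2 -1.1 -1.3 -1.3 -1.4 -1.6  2.6  2.4 -1.5 -1.7
 -1.6 -1.8 -1.6 -2.9 -2.9 -3.  -3.  -3.  -3.  -3.  -2.9]
```

View pics/scene6.png

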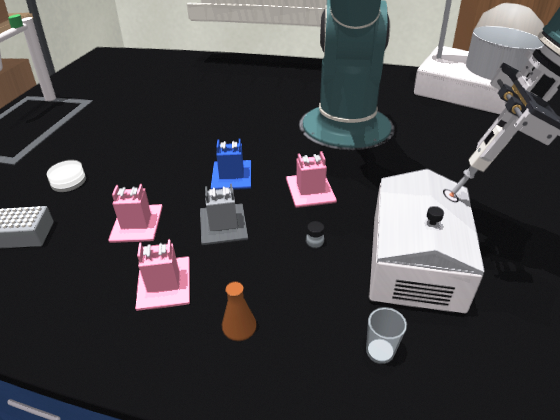

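```bash
python3 - <<'E'
from h import *
T=cv2.imread("pics/top6.png");cv2.imwrite("pics/g8.png",cv2.resize(T[205:245,70:150],None,fx=9,fy=9,interpolation=cv2.INTER_CUBIC))
E
```

```text
(no output)
```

View pics/g8.png

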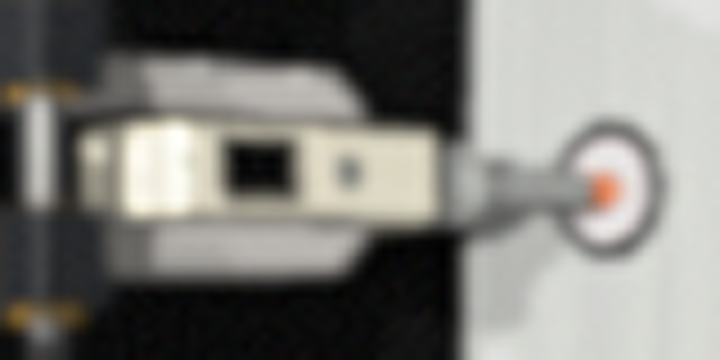

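The tip sits centrally in the ring (crop tip (603,190), ring centre (608,188)). The glassware hasn't moved: flask (238,312), beaker (385,335), jar (315,235). Handing in.

```bash
python3 - <<'E'
from h import *
F,s=fn(8);print((F-np.load("F0.npy"))@n,robot.get_state()["time"],robot.get_state()["opening"]); robot.sign_off()
E
```

```text
3.5912747823422158 16.425 0.02197794985862809
the job is handed in; nothing more can be done
```

I pulled the thermometer straight up out of the steel holster and set its tip inside the ring on the +y face of the lid. I then pressed it along the lid's normal and handed in at 16.4 s, still holding it.

**Last checks:**
- **Position:** the tip is within about 2 mm of the ring's centre in the top view, and well inside it in the scene view.
- **Press:** the normal force was a steady 3.6 N, which is about 5.8 mm of the 12 mm travel. The contact height found on the way down agrees, giving about 6 mm.
- **Squareness:** the gripper is square to the 22° slope. The clearest handle edge in the scene view was within about 1° of that. Several other edge fits scattered up to 3°, because they caught the fingers or the background, so the pictures alone confirm squareness only loosely.
- **Grip and glassware:** the grip is firm at 22 mm, and the beaker, flask and jar stand where they were.

**Disagreements:**
- **Camera offset:** both cameras were off from the arm by 1–2.5 pixels. I corrected for this by aiming the tip relative to the ring.
- **Sideways force:** the force reading showed about 1.3 N down the slope beyond the normal push, which may be friction or sensor drift.
- **Window faces:** the windows are on the faces at right angles to the gripped 22 mm direction. From the description I expected them on the gripped faces.

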